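# Nest the steel dippers in the tray

### The arm

A 6-joint arm with a two-finger parallel gripper is mounted at the origin on the work surface. World frame = base frame: x ahead of the robot, y to its left, z up, the work surface at z = 0. Lengths are in m, angles in rad, forces in N, time in s.
With the tool pointing down it reaches from about 0.3 to 0.75 m from the base axis. Payload 8.5 kg.
Tool frame: the origin (TCP) lies on the mounting face of the last link; the fingertips stand 166 mm ahead of it and the grasp point (between the pads) lies 147 mm ahead of it; z points along the fingers, y is the line along which they close (so a half turn about z gives the same grasp; the last joint's range is limited). The gripper opens to 88 mm and grips with 3 to 60 N. Pads are 18 mm wide; open, the fingers measure 123 mm over their backs; the gripper's body (75 mm by 187 mm) begins 45 mm behind the grasp point.
Start: joints at [1.034, 0.381, 1.297, -0, 1.464, -0.215], TCP at [0.174, 0.522, 0.405] pointing down, gripper open.
Joint ranges: [-3.11, 3.11], [-0.89, 2.33], [0.22, 2.48], [-1.42, 4.56], [0.17, 2.85], [-2.88, 2.88]. Speed limits (rad/s): [2.39, 2.39, 3.14, 3.14, 3.14, 3.14].

### API

Orientations are given as a unit quaternion [x, y, z, w].
In Python, from cell import monitor, viewer, workorder gives the robot as it stands.
- The arm moves only by the tool send_rows, never from a script. Its argument "motion" is a list of rows, each a list of 4 numbers: the shift along the tool's x, y, z scaled (see below), then the turn about the tool's z scaled (see below). In form: [[tx, ty, tz, spin], ...]. A call has 1 to 20 rows; each row is the pose to reach, as a shift and turn from the pose commanded when the call began, along the tool's axes at that moment; what a row does not reach only later rows make up. The controller multiplies each number of a shift by 150 mm and each number of a turn by 60 degrees. A row lasts 1/12 s, in which the tool goes at most 41.7 mm and 7.16 degrees, less where a joint would pass 70% of its speed; a pose out of reach is approached as far as the arm can. A call with a number of a shift or a turn outside -1 to 1 is refused whole. A call with a gripper value outside its range is refused whole. "claw" is the closure in counts, from 0 (fully open) to 255 (shut), set as the call begins (left out, the last holds). The fingers move at their own pace and stop on an object; "squeeze" is the grip in N (left out, the last holds). Time passes only in rows, so rows that repeat a pose let the fingers close. It gives the time, the measured TCP pose, the force, the opening and the grip force at its end, in the units of the state.
- monitor.get_obs(): the state, without advancing time (a new reading comes with each control period).
- viewer.grab_frame(name): name is "side" or "top" or "wrist"; returns a dict with "pixels" (480x640x3 uint8, red, green, blue), "intrinsics" (3x3 intrinsics, pixels), "rvec" (rotation vector, rad) and "tvec" (3), from world to camera coordinates, as OpenCV has them. Camera axes: x right, y down, z forward; pixel columns grow to the right and rows downward; lengths in m; the calibration is good to about 2 mm. A picture is of the moment at which its call begins. There is no depth.
- workorder.finish_job(): hands the job in; it is judged then, once.
The state is a dict: "t": time; "joint_pos": joint angles; "qd": joint speeds; "tau": joint torques, N m; "tcp_pos": TCP position; "ee_rot": TCP orientation; "ft_force": force on the tool from outside, world axes, zero at the start; "ft_torque": the same for the moment, N m; "finger_gap": opening from 0.0 (shut) to 1.0 (fully open); "finger_force": force on a finger pad.
Only numpy, scipy, OpenCV 4.12 (cv2) and the standard library are available. Lean on these libraries where they do the work, as an engineer would, in place of code of your own. Each camera call takes 0.05 s, during which the arm holds its last target. There are 200 camera calls.

### The job

Put the three empty steel dippers away as one nest in the round tray: first stand the largest in the tray, then set the medium one inside it, then the smallest inside the medium one, each upright and fully down on the floor below it. Lower each one gently, do not drop it, and leave everything else on the bench where it is.

Things in the scene. Friction and masses are not known exactly. Their poses are not given: they have to be found in the camera images.
- tray: round shallow aluminium tray fixed to the bench, 190 mm across the rim and 14 mm high; inside, its floor is about 170 mm across and 4 mm above the bench. Origin: centre of the underside, at bench height. Bare and empty at the start. Nested and centred, the cups have about 12 mm between walls; handles pointing the same way leave only 6 mm between them, too little for a finger.
- large_mid (a point): the large dipper: plain steel round open cup, 136 mm across the rim (128 at the foot), 70 mm tall, wall 4 mm, floor 5 mm thick, about 0.24 kg, with one upright strap handle on its rim. The point is on the cup's axis half-way up, 35 mm above its underside. z: the cup's axis, up; x: from the axis to the handle.
- large_grip (a point): middle of the large dipper's handle, a flat upright strap rising 60 mm above the rim, 10 mm thick (along x, away from the cup's axis: pinch it this way) and 22 mm wide (along y). 66 mm out from the cup's axis, 32 mm above the rim, 102 mm above the underside. Axes as the dipper's.
- medium_mid (a point): the medium dipper: plain steel round open cup, 104 mm across the rim (96 at the foot), 68 mm tall, wall 4 mm, floor 5 mm thick, about 0.18 kg, with one upright strap handle on its rim. The point is on the cup's axis half-way up, 34 mm above its underside. z: the cup's axis, up; x: from the axis to the handle.
- medium_grip (a point): middle of the medium dipper's handle, a flat upright strap rising 60 mm above the rim, 10 mm thick (along x, away from the cup's axis: pinch it this way) and 22 mm wide (along y). 50 mm out from the cup's axis, 32 mm above the rim, 100 mm above the underside. Axes as the dipper's.
- small_mid (a point): the small dipper: plain steel round open cup, 72 mm across the rim (64 at the foot), 66 mm tall, wall 4 mm, floor 5 mm thick, about 0.12 kg, with one upright strap handle on its rim. The point is on the cup's axis half-way up, 33 mm above its underside. z: the cup's axis, up; x: from the axis to the handle.
- small_grip (a point): middle of the small dipper's handle, a flat upright strap rising 60 mm above the rim, 10 mm thick (along x, away from the cup's axis: pinch it this way) and 22 mm wide (along y). 34 mm out from the cup's axis, 32 mm above the rim, 98 mm above the underside. Axes as the dipper's.
- cold_block: Bystander, to be left alone. Origin: centre of the underside. Yellow plastic cold block, 80 x 115 mm, 55 mm tall.
- tips_a: Bystander, to be left alone. Origin: centre of the underside. Pipette-tip box, green with a clear lid over white tips, 85 x 125 mm, 67 mm tall, left far part of the bench.
- tips_b: Bystander, to be left alone. Origin: centre of the underside. The same kind of tip box, right far part of the bench.
- tube_rack: Bystander, to be left alone. Origin: centre of the underside. Blue tube rack with small tubes, 75 x 200 mm, 42 mm tall, at the far side.
- jar: Bystander, to be left alone. Origin: centre of the underside. Amber glass jar, 70 mm across, 85 mm tall.
- bottle: Bystander, to be left alone. Origin: centre of the underside. White plastic bottle, 64 mm across, 140 mm tall, on the left.

How it is judged:
By the outcome, as a careful person would: the job done as asked, in the order asked, and still so for the second after the job is handed in, with the robot touching nothing.
It also fails if it takes over 72 s, if anything falls off the work surface, if the arm or the gripper's body presses on something with over 40 N, if the wrist force passes 120 N, or if a joint passes its speed limit or range.

## Working session

There is one attempt and no reset: what is moved stays moved. The work goes in short steps, Python scripts to look and compute and a tool call to move; the robot and the scene stay as the last step left them, time stands still between calls to the robot, and variables do not carry over. Pictures are saved under pics/ and viewed, at most 10 in all, crops included, and the job is handed in when it is done.

Besides the shell and the picture viewer there is one more tool, called after "Call:" in YAML: its name, and indented under it one key for each argument. send_rows: Moves the arm, as the interface text tells. Shifts and turns lie within -1 to 1; 1 stands for 150 mm of shift or 60 degrees of turn. Its arguments: {"type":"object","properties":{"motion":{"type":"array","items":{"type":"array","items":{"type":"number","minimum":-1,"maximum":1}}},"claw":{"type":"number"},"squeeze":{"type":"number"}},"required":["motion"]}

```bash
mkdir -p pics; ls; cat > h.py <<'E'
import numpy as np, cv2
from cell import monitor, viewer, workorder
def grab(n,save=None):
    f=viewer.grab_frame(n); f['K']=np.array(f['intrinsics'],float); f['R']=cv2.Rodrigues(np.array(f['rvec'],float))[0]; f['t']=np.array(f['tvec'],float).ravel()
    f['c']=-f['R'].T@f['t']
    if save: cv2.imwrite(f'pics/{save}.png',f['pixels'][:,:,::-1])
    return f
def ray(f,uv):
    d=f['R'].T@np.linalg.inv(f['K'])@np.array([uv[0],uv[1],1.]); return f['c'],d/np.linalg.norm(d)
def plane(f,uv,z):
    c,d=ray(f,uv); return c+d*(z-c[2])/d[2]
def proj(f,p):
    q=f['K']@(f['R']@np.array(p,float)+f['t']); return q[:2]/q[2]
E
python3 - <<'E'
from h import *
for n in('top','side'):
    f=grab(n,n+'0'); print(n,f['c'].round(3),f['K'][0,0],f['R'].round(2).tolist())
print(monitor.get_obs())
E
```

```text
pics
top [0.282 0.089 1.415] 500.96383361824087 [[0.03, -1.0, 0.01], [-0.98, -0.03, -0.2], [0.2, -0.0, -0.98]]
side [ 0.22  -0.735  1.1  ] 484.1356745383187 [[0.92, -0.4, -0.02], [-0.31, -0.69, -0.65], [0.25, 0.6, -0.76]]
{'t': 0.1, 'joint_pos': array([ 1.03367838e+00,  3.81099189e-01,  1.29808952e+00,  1.93204601e-06,
        1.46358178e+00, -2.15302436e-01]), 'qd': array([-0.00109827, -0.00168537, -0.00105645,  0.00174955, -0.00065251,
        0.00068741]), 'tau': array([ 3.88911445e-03, -4.38648605e+01, -2.24912739e+01,  7.14671589e-02,
        3.42335610e-02, -6.97276664e-05]), 'tcp_pos': array([0.17394558, 0.521735  , 0.40424739]), 'ee_rot': array([ 1.60214377e-01,  9.87082067e-01, -5.47380847e-04, -2.17261722e-04]), 'ft_force': array([0.24367553, 0.74192422, 0.02780034]), 'ft_torque': array([-0.09711473,  0.04018981, -0.02882714]), 'finger_force': 0.0, 'finger_gap': 0.9947413873176423}
```

View pics/top0.png

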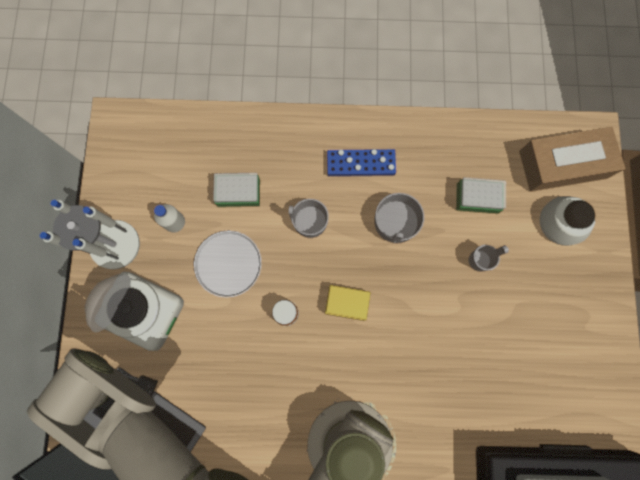

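View pics/side0.png

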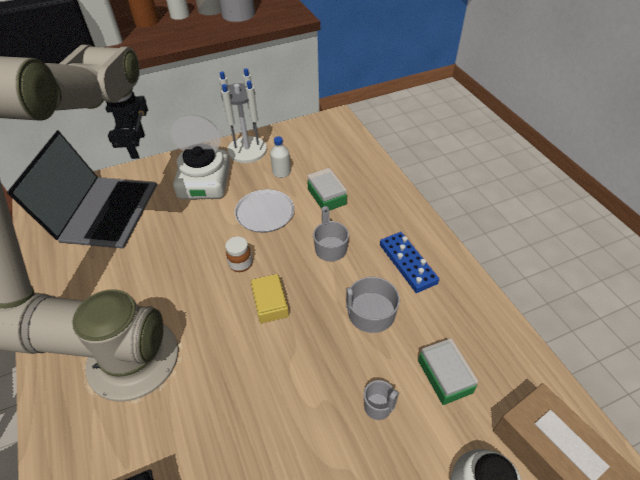

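Top: large cup near (399,218), medium (310,218), small (484,258), tray (228,264). The side view shows the same with the handles upright. I'll fit rims in both views next.

```bash
cat > m.py <<'E'
from h import *
from scipy.optimize import least_squares
def mask(f):
    hsv=cv2.cvtColor(f['pixels'],cv2.COLOR_RGB2HSV); return (hsv[:,:,1]<70).astype(np.uint8)
def rim(f,uv,z,r,hand=None,dbg=None):
    m=mask(f); n,l=cv2.connectedComponents(m); u,v=map(int,uv)
    lab=np.bincount(l[v-12:v+13,u-12:u+13].ravel(),minlength=n); lab[0]=0
    mm=(l==lab.argmax()).astype(np.uint8)
    c=max(cv2.findContours(mm,cv2.RETR_EXTERNAL,cv2.CHAIN_APPROX_NONE)[0],key=len)[:,0]
    P=np.array([plane(f,p,z)[:2] for p in c])
    x=plane(f,uv,z)[:2]
    for k in range(6):
        away=x-f['c'][:2]; away/=np.linalg.norm(away)
        d=P-x; a=(d@away)/np.linalg.norm(d,axis=1)
        s=(a>-.2)&(abs(np.linalg.norm(d,axis=1)-r)<(.03 if k<2 else .008))
        x=least_squares(lambda q:np.linalg.norm(P[s]-q,axis=1)-r,x,loss='soft_l1',f_scale=.002).x
    res=np.linalg.norm(P[s]-x,axis=1)-r
    return x,res.std(),s.sum(),mm,c
if __name__=='__main__':
    T=grab('top');S=grab('side')
    for nm,ut,us,z,r in [('tray',(228,264),(265,211),.014,.095),('large',(399,218),(373,304),.07,.068),('medium',(310,218),(331,239),.068,.052),('small',(484,258),(378,398),.066,.036)]:
        for f,u in((T,ut),(S,us)):
            x,sd,n,mm,c=rim(f,u,z,r); print(nm,x.round(4),sd.round(4),n,mm.sum())
    a=T['pixels'][180:300,190:520]; b=S['pixels'][190:430,300:420]
    cv2.imwrite('pics/a.png',cv2.resize(a[:,:,::-1],None,fx=2.4,fy=2.4,interpolation=2))
    cv2.imwrite('pics/b.png',cv2.resize(b[:,:,::-1],None,fx=2.5,fy=2.5,interpolation=2))
E
python3 m.py
```

```text
tray [0.4754 0.3528] 0.0008 105 3679
tray [0.4739 0.3514] 0.0011 80 2068
large [ 0.6117 -0.1247] 0.0008 77 2008
large [ 0.6103 -0.1255] 0.0014 77 2452
medium [0.6048 0.1248] 0.0019 58 1228
medium [0.6032 0.123 ] 0.0017 46 1326
small [ 0.5034 -0.3615] 0.0018 42 724
small [ 0.5054 -0.364 ] 0.0016 53 1097
```

View pics/a.png

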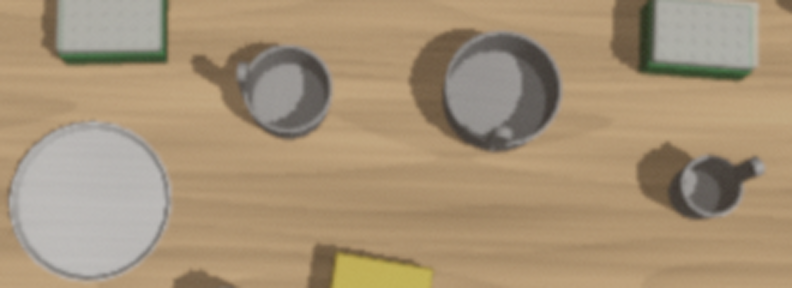

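View pics/b.png

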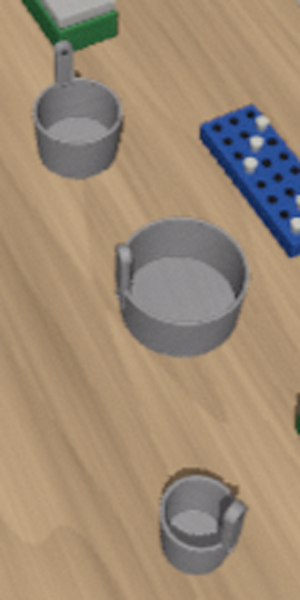

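Crops: handle tops at large (503,131), medium (242,71), small (756,166) in the top crop and (124,247), (64,46), (236,510) in the side crop.

```bash
python3 - <<'E'
from h import *
T=grab('top');S=grab('side')
C=dict(large=(.611,-.125,.130,.066),medium=(.604,.124,.128,.050),small=(.5044,-.3628,.126,.034))
A=dict(large=(503,131),medium=(242,71),small=(756,166)); B=dict(large=(124,247),medium=(64,46),small=(236,510))
for k,(x,y,z,r) in C.items():
    for f,u in((T,np.array(A[k])/2.4+[190,180]),(S,np.array(B[k])/2.5+[300,190])):
        p=plane(f,u,z)[:2]; d=p-[x,y]; print(k,p.round(4),np.linalg.norm(d).round(4),np.degrees(np.arctan2(d[1],d[0])).round(1))
print(monitor.get_obs()['t'])
E
```

```text
large [ 0.5469 -0.1154] 0.0649 171.5
large [ 0.5481 -0.1151] 0.0636 171.1
medium [0.6067 0.1721] 0.0481 86.8
medium [0.6085 0.1676] 0.0439 84.1
small [ 0.5165 -0.392 ] 0.0316 -67.4
small [ 0.5175 -0.3962] 0.0359 -68.7
0.3
```

```bash
cat > plan.py <<'E'
from h import *
import sys
from scipy.spatial.transform import Rotation
def plan(wps,lead=None):
    """waypoints (x,y,z,az of tool y in deg); print last-row numbers for each call"""
    o=monitor.get_obs(); p=o['tcp_pos'].copy(); M=Rotation.from_quat(o['ee_rot']).as_matrix()
    az=np.degrees(np.arctan2(M[1,1],M[0,1]))
    print('t %.2f'%o['t'],'p',p.round(4),'az %.2f'%az,'tilt',M[:2,2].round(4),'F',o['ft_force'].round(1),'gap %.3f'%o['finger_gap'],'gf %.1f'%o['finger_force'])
    for w in wps:
        a=np.radians(az); y=np.array([np.cos(a),np.sin(a),0]); x=np.array([y[1],-y[0],0])*-1  # x = y cross z(down)
        x=np.cross(y,[0,0,-1]); d=np.array(w[:3])-p
        s=(az-w[3]+180)%360-180
        n=d.copy(); print('  ->',w,[round(float(v),3) for v in (d@x/.15,d@y/.15,-d[2]/.15,s/60)],'mm %.0f'%(1000*np.linalg.norm(d)))
        p=np.array(w[:3],float); az=w[3]
E
python3 - <<'E'
from plan import *
a=np.array([.174,.522,.404]);b=np.array([.546,-.115,.40])
P=[a+(b-a)*k/4 for k in(1,2,3,4)]
plan([(*P[0].round(4),71.6),(*P[1].round(4),71.6),(*P[2].round(4),31.6),(*P[3].round(4),-9)])
E
```

```text
t 0.30 p [0.1739 0.5218 0.4046] az 71.56 tilt [-0.0002 -0.0004] F [-0.2 -0.1  0.2] gap 1.001 gf 0.0
  -> (np.float64(0.267), np.float64(0.3628), np.float64(0.403), 71.6) [-0.924, -0.809, 0.01, -0.001] mm 184
  -> (np.float64(0.36), np.float64(0.2035), np.float64(0.402), 71.6) [-0.924, -0.812, 0.007, 0.0] mm 184
  -> (np.float64(0.453), np.float64(0.0443), np.float64(0.401), 31.6) [-0.923, -0.811, 0.007, 0.667] mm 184
  -> (np.float64(0.546), np.float64(-0.115), np.float64(0.4), -9) [-1.229, -0.028, 0.007, 0.677] mm 184
```

Call:
send_rows:
  motion:
    - [-0.924,-0.81,0.01,0]
    - [-0.924,-0.81,0.01,0]
    - [-0.924,-0.81,0.01,0]
    - [-0.924,-0.81,0.01,0]
    - [-0.924,-0.81,0.01,0]
  claw: 0
  squeeze: 40

```text
t: 0.72
tcp_pos: [0.2682, 0.3597, 0.4033]
ee_rot: [0.161, 0.987, -0.0, 0.0]
ft_force: [0.6, 0.7, 0.4]
finger_gap: 1.001
finger_force: 0.0
```

Call:
send_rows:
  motion:
    - [-0.924,-0.81,0.01,0]
    - [-0.924,-0.81,0.01,0]
    - [-0.924,-0.81,0.01,0]
    - [-0.924,-0.81,0.01,0]
    - [-0.924,-0.81,0.01,0]

```text
t: 1.13
tcp_pos: [0.3616, 0.2004, 0.4018]
ee_rot: [0.162, 0.987, -0.0, 0.0]
ft_force: [-0.9, 0.9, 0.3]
finger_gap: 1.003
finger_force: 0.0
```

Call:
send_rows:
  motion:
    - [-0.924,-0.81,0.01,0]
    - [-0.924,-0.81,0.01,0]
    - [-0.924,-0.81,0.01,0]
    - [-0.924,-0.81,0.01,0]
    - [-0.924,-0.81,0.01,0]

```text
t: 1.55
tcp_pos: [0.4549, 0.0408, 0.4001]
ee_rot: [0.162, 0.987, -0.0, 0.0]
ft_force: [0.5, 0.3, -0.2]
finger_gap: 1.001
finger_force: 0.0
```

Call:
send_rows:
  motion:
    - [-0.924,-0.81,0.01,0.67]
    - [-0.924,-0.81,0.01,0.67]
    - [-0.924,-0.81,0.01,0.67]
    - [-0.924,-0.81,0.01,0.67]
    - [-0.924,-0.81,0.01,0.67]
    - [-0.924,-0.81,0.01,0.67]

```text
t: 2.05
tcp_pos: [0.5476, -0.1183, 0.3977]
ee_rot: [0.494, 0.869, -0.0, -0.0]
ft_force: [-0.9, -0.5, -0.3]
finger_gap: 0.997
finger_force: 0.0
```

Call:
send_rows:
  motion:
    - [0,0,0.1,0.67]
    - [0,0,0.1,0.67]
    - [0,0,0.1,0.67]
    - [0,0,0.1,0.67]
    - [0,0,0.1,0.67]
    - [0,0,0.1,0.67]
    - [0,0,0.1,0.67]

```text
t: 2.63
tcp_pos: [0.5462, -0.1147, 0.3837]
ee_rot: [0.76, 0.649, -0.0, -0.0]
ft_force: [-0.6, -0.2, 0.8]
finger_gap: 1.002
finger_force: 0.0
```

```bash
python3 - <<'E'
from plan import *
f=grab('wrist','w1')
print(proj(f,(.546,-.115,.13)),proj(f,(.611,-.125,.07)))
plan([(.546,-.115,.300,-9),(.546,-.115,.249,-9)])
E
```

```text
[320.08639052 245.1638749 ] [398.95098055 222.77999898]
t 2.68 p [ 0.5462 -0.1146  0.3837] az -8.74 tilt [-0.0002  0.0001] F [-0.4 -0.1  0.1] gap 1.000 gf 0.0
  -> (0.546, -0.115, 0.3, -9) [-0.002, -0.001, 0.558, 0.004] mm 84
  -> (0.546, -0.115, 0.249, -9) [0.0, 0.0, 0.34, 0.0] mm 51
```

View pics/w1.png

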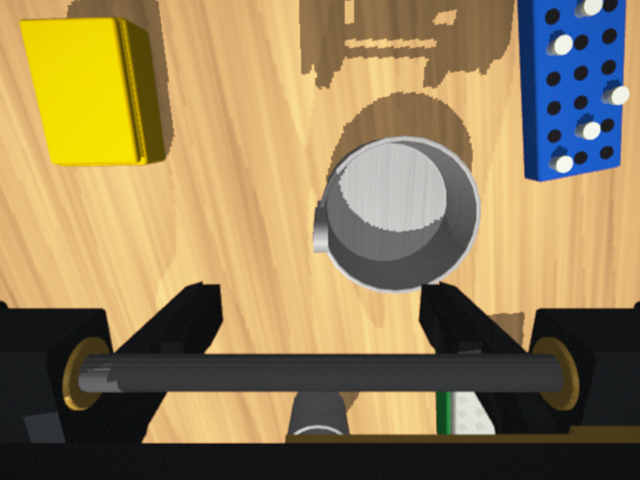

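Wrist view: large cup rim centre near (403,214), handle at about x 320, y 208–250, its top near (320,246) as predicted. I'll fit the rim in this view to check the centre.

```bash
cat > wr.py <<'E'
from m import *
def wrim(f,x0,z,r):
    """rim from wrist view: edges near the predicted rim circle, robust circle fit on the rim plane"""
    g=cv2.cvtColor(f['pixels'],cv2.COLOR_RGB2HSV); e=cv2.morphologyEx((g[:,:,1]<60).astype(np.uint8),cv2.MORPH_OPEN,np.ones((3,3)))
    cs,_=cv2.findContours(e,cv2.RETR_LIST,cv2.CHAIN_APPROX_NONE)
    P=np.array([plane(f,p,z)[:2] for c in cs for p in c[:,0]])
    x=np.array(x0,float)
    for tol in(.015,.015,.01,.006,.004,.004):
        d=P-x; aw=x-f['c'][:2]; aw/=np.linalg.norm(aw); n=np.linalg.norm(d,axis=1)
        s=(abs(n-r)<tol)&((d@aw)/n>-.2); x=least_squares(lambda q:np.linalg.norm(P[s]-q,axis=1)-r,x,loss='soft_l1',f_scale=.001).x
    return x.round(4),int(s.sum()),(np.linalg.norm(P[s]-x,axis=1)-r).std().round(4)
E
python3 - <<'E'
from wr import *
f=grab('wrist'); print(f['c'].round(3))
print(wrim(f,(.611,-.125),.07,.068))
for u in [(320,247),(320,250),(320,243)]: print(plane(f,u,.13).round(4))
print(proj(f,(.611,-.125,.0)),proj(f,(.546,-.115,.07)))
E
```

```text
[ 0.558 -0.041  0.363]
(array([ 0.6105, -0.1212]), 264, np.float64(0.0011))
[ 0.5457 -0.1163  0.13  ]
[ 0.5454 -0.1184  0.13  ]
[ 0.5462 -0.1135  0.13  ]
[384.70324947 206.03159504] [320.17790002 223.08432788]
```

```bash
python3 - <<'E'
from wr import *
f=grab('wrist'); c=f['pixels'][195:265,300:345,::-1]
cv2.imwrite('pics/w2.png',cv2.resize(c,None,fx=8,fy=8,interpolation=0))
for u in [(313,250),(327,250)]: print(plane(f,u,.13).round(4))
E
```

```text
[ 0.5407 -0.1177  0.13  ]
[ 0.5501 -0.1191  0.13  ]
```

View pics/w2.png

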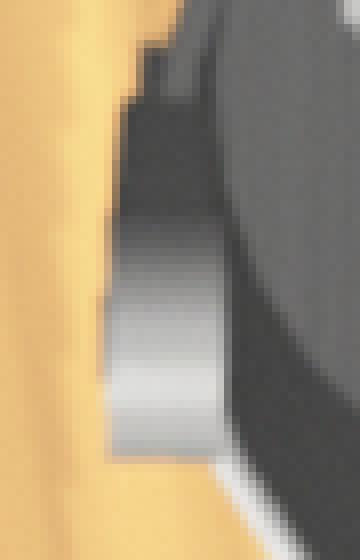

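Call:
send_rows:
  motion:
    - [0.014,0,0.2,0]
    - [0.014,0,0.4,0]
    - [0.014,0,0.6,0]
    - [0.014,0,0.75,0]
    - [0.014,0,0.85,0]
    - [0.014,0,0.895,0]
    - [0.014,0,0.895,0]

```text
t: 3.37
tcp_pos: [0.5464, -0.1126, 0.2483]
ee_rot: [0.759, 0.651, -0.001, -0.001]
ft_force: [0.4, 0.5, 0.2]
finger_gap: 1.001
finger_force: 0.0
```

Call:
send_rows:
  motion:
    - [0,0,0,0]
    - [0,0,0,0]
    - [0,0,0,0]
    - [0,0,0,0]
    - [0,0,0,0]
    - [0,0,0,0]
    - [0,0,0,0]
    - [0,0,0,0]
    - [0,0,0,0]
    - [0,0,0,0]
  claw: 255
  squeeze: 40

```text
t: 4.2
tcp_pos: [0.5465, -0.1126, 0.2495]
ee_rot: [0.76, 0.651, -0.0, -0.0]
ft_force: [0.9, -0.3, -0.1]
finger_gap: 0.271
finger_force: 0.0
```

Call:
send_rows:
  motion:
    - [0,0,0,0]
    - [0,0,0,0]
    - [0,0,0,0]
    - [0,0,0,0]
    - [0,0,0,0]

```text
t: 4.62
tcp_pos: [0.5465, -0.1126, 0.2495]
ee_rot: [0.759, 0.651, -0.0, -0.0]
ft_force: [-0.1, -0.6, 0.5]
finger_gap: 0.112
finger_force: 40.0
```

Call:
send_rows:
  motion:
    - [0,0,-0.05,0]
    - [0,0,-0.15,0]
    - [0,0,-0.35,0]
    - [0,0,-0.6,0]
    - [0,0,-0.8,0]
    - [0,0,-0.95,0]
    - [0,0,-1,0]
    - [0,0,-1,0]

```text
t: 5.28
tcp_pos: [0.5463, -0.1124, 0.401]
ee_rot: [0.759, 0.651, 0.001, 0.001]
ft_force: [0.2, -0.1, -3.3]
finger_gap: 0.116
finger_force: 40.0
```

```bash
python3 - <<'E'
from plan import *
from m import rim
o=monitor.get_obs()
tgt=np.array([.4747,.352])-np.array([.0645,-.0085]); print(tgt)
tgt=np.array([.4747,.352])+[np.cos(np.radians(171.2))*.066,np.sin(np.radians(171.2))*.066]; print(tgt)
p=o['tcp_pos']; b=np.array([*tgt,.41]); 
P=[p+(b-p)*k/4 for k in(1,2,3,4)]
plan([(*map(float,q.round(4)),-8.8) for q in P])
E
```

```text
[0.4102 0.3605]
[0.40947693 0.36209707]
t 5.28 p [ 0.5463 -0.1124  0.401 ] az -8.83 tilt [ 0.0028 -0.0012] F [ 0.2 -0.1 -3.3] gap 0.116 gf 40.0
  -> (0.5121, 0.0062, 0.4033, -8.8) [0.746, -0.347, -0.015, -0.001] mm 123
  -> (0.4779, 0.1248, 0.4055, -8.8) [0.746, -0.346, -0.015, 0.0] mm 123
  -> (0.4437, 0.2435, 0.4078, -8.8) [0.747, -0.346, -0.015, 0.0] mm 124
  -> (0.4095, 0.3621, 0.41, -8.8) [0.746, -0.346, -0.015, 0.0] mm 123
```

Call:
send_rows:
  motion:
    - [0.1,-0.05,-0.02,0]
    - [0.27,-0.125,-0.02,0]
    - [0.5,-0.23,-0.02,0]
    - [0.746,-0.346,-0.02,0]

```text
t: 5.62
tcp_pos: [0.5117, 0.007, 0.4003]
ee_rot: [0.76, 0.65, -0.001, -0.002]
ft_force: [-0.2, 0.2, -3.0]
finger_gap: 0.114
finger_force: 40.0
```

Call:
send_rows:
  motion:
    - [0.25,-0.115,-0.02,0]
    - [0.5,-0.23,-0.02,0]
    - [0.746,-0.346,-0.02,0]

```text
t: 5.87
tcp_pos: [0.4769, 0.1266, 0.4038]
ee_rot: [0.76, 0.65, -0.001, -0.001]
ft_force: [0.5, 0.8, -3.5]
finger_gap: 0.112
finger_force: 40.0
```

Call:
send_rows:
  motion:
    - [0.25,-0.115,-0.02,0]
    - [0.5,-0.23,-0.02,0]
    - [0.746,-0.346,-0.02,0]

```text
t: 6.12
tcp_pos: [0.4426, 0.2452, 0.4068]
ee_rot: [0.759, 0.651, -0.002, -0.001]
ft_force: [1.0, 0.2, -2.5]
finger_gap: 0.111
finger_force: 40.0
```

Call:
send_rows:
  motion:
    - [0.22,-0.1,0,0]
    - [0.42,-0.19,0,0]
    - [0.58,-0.27,0,0]
    - [0.69,-0.32,0,0]
    - [0.746,-0.346,0,0]
    - [0.746,-0.346,0,0]
    - [0.746,-0.346,0,0]

```text
t: 6.7
tcp_pos: [0.4101, 0.3614, 0.4074]
ee_rot: [0.759, 0.651, -0.001, -0.0]
ft_force: [0.2, -0.5, -1.9]
finger_gap: 0.11
finger_force: 40.0
```

```bash
python3 - <<'E'
from plan import *
from m import *
plan([(.4095,.362,.265,-8.8),(.4095,.362,.253,-8.8)])
z=monitor.get_obs()['tcp_pos'][2]
f=grab('wrist','w3'); T=grab('top');S=grab('side')
print('rim z',z-.2495+.07)
p=proj(T,(.475,.352,z-.1795)); s=proj(S,(.475,.352,z-.1795)); print(p,s)
for F,u in((T,p),(S,s)):
    try: print(rim(F,u,z-.2495+.07,.068)[:3])
    except Exception as e: print(e)
E
```

```text
t 6.70 p [0.4101 0.3614 0.4074] az -8.81 tilt [-0.0018 -0.0013] F [ 0.2 -0.5 -1.9] gap 0.110 gf 40.0
  -> (0.4095, 0.362, 0.265, -8.8) [0.004, -0.004, 0.95, -0.0] mm 142
  -> (0.4095, 0.362, 0.253, -8.8) [0.0, 0.0, 0.08, 0.0] mm 12
rim z 0.22794239350267886
[211.3698279  250.47564461] [256.22791956 155.51736702]
(array([0.47637524, 0.37050273]), np.float64(0.0037942012992274493), np.int64(41))
(array([0.4977424 , 0.34625861]), np.float64(0.0034412086050874457), np.int64(25))
```

View pics/w3.png

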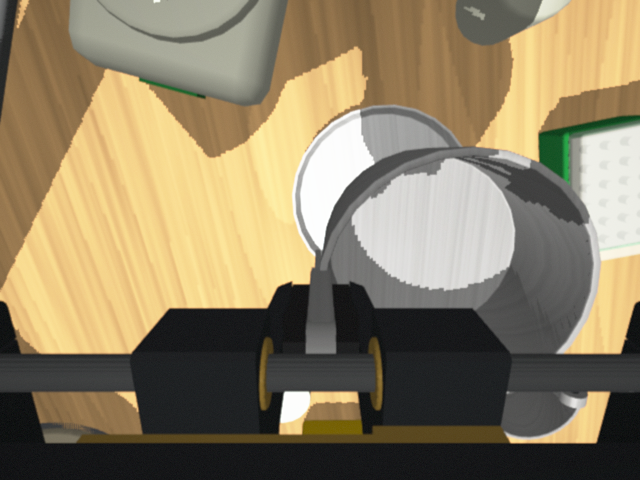

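The cup hangs level, its rim spanning x 325–600, with the tray edge at x 295–460 below it. Lowering.

Call:
send_rows:
  motion:
    - [0.004,-0.004,0.05,0]
    - [0.004,-0.004,0.2,0]
    - [0.004,-0.004,0.4,0]
    - [0.004,-0.004,0.6,0]
    - [0.004,-0.004,0.77,0]
    - [0.004,-0.004,0.88,0]
    - [0.004,-0.004,0.93,0]
    - [0.004,-0.004,0.95,0]
    - [0.004,-0.004,0.96,0]

```text
t: 7.6
tcp_pos: [0.4099, 0.3621, 0.2647]
ee_rot: [0.76, 0.65, 0.0, 0.0]
ft_force: [0.3, -0.2, -2.1]
finger_gap: 0.111
finger_force: 40.0
```

Call:
send_rows:
  motion:
    - [0,0,0.01,0]
    - [0,0,0.02,0]
    - [0,0,0.03,0]
    - [0,0,0.04,0]
    - [0,0,0.046,0]
    - [0,0,0.053,0]
    - [0,0,0.053,0]

```text
t: 8.18
tcp_pos: [0.4096, 0.3623, 0.2564]
ee_rot: [0.759, 0.651, -0.0, -0.0]
ft_force: [-0.2, -0.2, -3.1]
finger_gap: 0.113
finger_force: 40.0
```

Call:
send_rows:
  motion:
    - [0,0,0.007,0]
    - [0,0,0.013,0]
    - [0,0,0.018,0]
    - [0,0,0.018,0]
    - [0,0,0.018,0]

```text
t: 8.6
tcp_pos: [0.4097, 0.3623, 0.2538]
ee_rot: [0.759, 0.651, -0.0, -0.0]
ft_force: [-0.4, 0.0, -2.9]
finger_gap: 0.111
finger_force: 40.0
```

Call:
send_rows:
  motion:
    - [0,0,0.004,0]
    - [0,0,0.008,0]
    - [0,0,0.01,0]
    - [0,0,0.01,0]

```text
t: 8.93
tcp_pos: [0.4095, 0.3623, 0.2534]
ee_rot: [0.759, 0.651, 0.001, 0.0]
ft_force: [-4.3, -2.3, 7.4]
finger_gap: 0.109
finger_force: 40.0
```

Call:
send_rows:
  motion:
    - [0,0,-0.005,0]
    - [0,0,-0.005,0]
    - [0,0,-0.005,0]
    - [0,0,-0.005,0]
    - [0,0,-0.005,0]
  claw: 120

```text
t: 9.35
tcp_pos: [0.4097, 0.3623, 0.253]
ee_rot: [0.759, 0.651, 0.0, 0.0]
ft_force: [-0.7, 0.2, 0.8]
finger_gap: 0.462
finger_force: 0.0
```

Call:
send_rows:
  motion:
    - [0,0,-0.1,0]
    - [0,0,-0.3,0]
    - [0,0,-0.55,0]
    - [0,0,-0.8,0]
    - [0,0,-1,0]
    - [0,0,-1,0]

```text
t: 9.85
tcp_pos: [0.4096, 0.3624, 0.4092]
ee_rot: [0.759, 0.651, 0.005, 0.001]
ft_force: [-0.4, 0.1, -0.5]
finger_gap: 0.531
finger_force: 0.0
```

```bash
python3 - <<'E'
from plan import *
from wr import *
plan([(.50,.27,.40,38),(.608,.1725,.40,85.5)])
f=grab('wrist'); print(wrim(f,(.475,.352),.074,.068))
for n,u in(('top',(228,264)),('side',(265,211))):
    f=grab(n); u=proj(f,(.475,.352,.074)); print(wrim(f,(.475,.352),.074,.068))
E
```

```text
t 9.85 p [0.4096 0.3624 0.4092] az -8.83 tilt [0.0096 0.0054] F [-0.4  0.1 -0.5] gap 0.531 gf 0.0
  -> (0.5, 0.27, 0.4, 38) [-0.516, 0.69, 0.061, -0.781] mm 130
  -> (0.608, 0.1725, 0.4, 85.5) [-0.955, 0.167, -0.0, -0.792] mm 146
(array([0.4733, 0.3526]), 162, np.float64(0.0016))
(array([0.4903, 0.3405]), 43, np.float64(0.0018))
(array([0.4744, 0.349 ]), 52, np.float64(0.0014))
```

Call:
send_rows:
  motion:
    - [-0.2,0.25,0.06,-0.78]
    - [-0.516,0.69,0.06,-0.78]
    - [-0.516,0.69,0.06,-0.78]
    - [-0.516,0.69,0.06,-0.78]
    - [-0.516,0.69,0.06,-0.78]
    - [-0.516,0.69,0.06,-0.78]
    - [-0.516,0.69,0.06,-0.78]
    - [-0.516,0.69,0.06,-0.78]

```text
t: 10.67
tcp_pos: [0.5002, 0.2697, 0.3921]
ee_rot: [0.437, 0.899, -0.001, -0.001]
ft_force: [0.2, -0.2, 1.0]
finger_gap: 0.527
finger_force: 0.0
```

Call:
send_rows:
  motion:
    - [-0.955,0.167,0,-0.79]
    - [-0.955,0.167,0,-0.79]
    - [-0.955,0.167,0,-0.79]
    - [-0.955,0.167,0,-0.79]
    - [-0.955,0.167,0,-0.79]
    - [-0.955,0.167,0,-0.79]
    - [-0.955,0.167,0,-0.79]
    - [-0.955,0.167,0,-0.79]
    - [-0.955,0.167,0,-0.79]

```text
t: 11.42
tcp_pos: [0.6079, 0.1725, 0.393]
ee_rot: [0.043, 0.999, -0.0, -0.001]
ft_force: [-0.6, 0.5, 0.5]
finger_gap: 0.528
finger_force: 0.0
```

```bash
python3 - <<'E'
from plan import *
from wr import *
plan([(.608,.1725,.247,85.5)])
f=grab('wrist','w4'); print(wrim(f,(.604,.124),.068,.052))
p=proj(f,(.608,.1725,.128)); print(p,proj(f,(.608,.1725,.118))); u,v=map(int,p)
cv2.imwrite('pics/w4.png',f['pixels'][::1,::1,::-1])
E
```

```text
t 11.42 p [0.6079 0.1725 0.393 ] az 85.11 tilt [-0.0019 -0.0002] F [-0.6  0.5  0.5] gap 0.528 gf 0.0
  -> (0.608, 0.1725, 0.247, 85.5) [-0.001, 0.0, 0.973, -0.007] mm 146
(array([0.6024, 0.1271]), 179, np.float64(0.0006))
[319.27187821 238.97262349] [319.30534939 235.01604801]
```

View pics/w4.png

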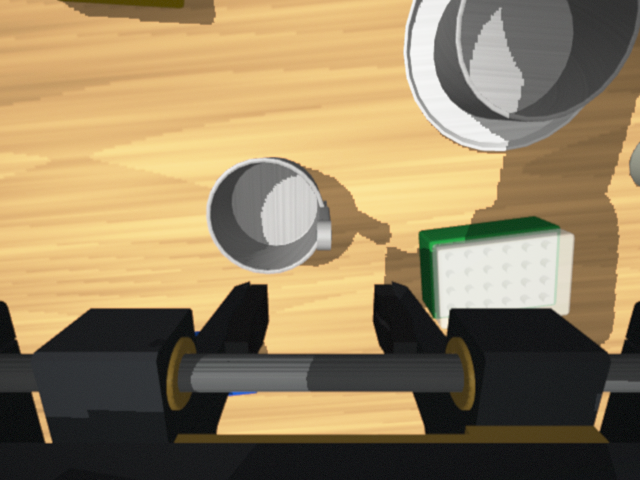

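Medium handle top lies at x 316–331, y 222–249 (centre 324,236), about 3 mm farther along +y than planned; the large cup sits in the tray at upper right.

Call:
send_rows:
  motion:
    - [0.005,0.02,0.15,0]
    - [0.005,0.02,0.4,0]
    - [0.005,0.02,0.6,0]
    - [0.005,0.02,0.78,0]
    - [0.005,0.02,0.9,0]
    - [0.005,0.02,0.96,0]
    - [0.005,0.02,0.965,0]
    - [0.005,0.02,0.965,0]

```text
t: 12.13
tcp_pos: [0.6076, 0.1755, 0.2498]
ee_rot: [0.041, 0.999, 0.0, 0.0]
ft_force: [0.5, 0.3, 0.1]
finger_gap: 0.528
finger_force: 0.0
```

Call:
send_rows:
  motion:
    - [0,0,0,0]
    - [0,0,0,0]
    - [0,0,0,0]
    - [0,0,0,0]
    - [0,0,0,0]
    - [0,0,0,0]
    - [0,0,0,0]
    - [0,0,0,0]
  claw: 255

```text
t: 12.8
tcp_pos: [0.6074, 0.1753, 0.2497]
ee_rot: [0.04, 0.999, -0.0, 0.0]
ft_force: [-1.3, -2.0, 4.4]
finger_gap: 0.112
finger_force: 40.0
```

Call:
send_rows:
  motion:
    - [0,0,-0.05,0]
    - [0,0,-0.15,0]
    - [0,0,-0.35,0]
    - [0,0,-0.6,0]
    - [0,0,-0.8,0]
    - [0,0,-0.95,0]
    - [0,0,-1,0]
    - [0,0,-1,0]

```text
t: 13.47
tcp_pos: [0.6072, 0.1755, 0.401]
ee_rot: [0.04, 0.999, 0.0, 0.002]
ft_force: [0.4, 0.9, -2.6]
finger_gap: 0.111
finger_force: 40.0
```

```bash
python3 - <<'E'
from plan import *
plan([(.543,.29,.41,85.4),(.4785,.4014,.41,85.4)])
E
```

```text
t 13.47 p [0.6072 0.1755 0.401 ] az 85.37 tilt [0.0032 0.0006] F [ 0.4  0.9 -2.6] gap 0.111 gf 40.0
  -> (0.543, 0.29, 0.41, 85.4) [0.488, 0.726, -0.06, -0.0] mm 132
  -> (0.4785, 0.4014, 0.41, 85.4) [0.488, 0.706, -0.0, 0.0] mm 129
```

Call:
send_rows:
  motion:
    - [0.07,0.1,-0.02,0]
    - [0.18,0.27,-0.05,0]
    - [0.33,0.49,-0.06,0]
    - [0.488,0.726,-0.06,0]

```text
t: 13.8
tcp_pos: [0.5433, 0.2896, 0.4062]
ee_rot: [0.041, 0.999, -0.0, -0.002]
ft_force: [0.2, 0.7, -1.5]
finger_gap: 0.113
finger_force: 40.0
```

Call:
send_rows:
  motion:
    - [0.14,0.2,0,0]
    - [0.27,0.39,0,0]
    - [0.38,0.55,0,0]
    - [0.45,0.65,0,0]
    - [0.488,0.706,0,0]
    - [0.488,0.706,0,0]
    - [0.488,0.706,0,0]

```text
t: 14.38
tcp_pos: [0.4796, 0.4003, 0.4071]
ee_rot: [0.04, 0.999, -0.001, -0.001]
ft_force: [0.2, 0.2, -1.6]
finger_gap: 0.108
finger_force: 40.0
```

```bash
python3 - <<'E'
from plan import *
from wr import *
plan([(.4783,.4014,.265,85.4)])
f=grab('wrist','w5'); z=monitor.get_obs()['tcp_pos'][2]-.2497
print(wrim(f,(.4735,.353),z+.068,.052),wrim(f,(.4735,.353),.074,.068),wrim(f,(.4735,.353),.014,.095))
E
```

```text
t 14.38 p [0.4796 0.4003 0.4071] az 85.37 tilt [-0.0015 -0.0013] F [ 0.2  0.2 -1.6] gap 0.108 gf 40.0
  -> (0.4783, 0.4014, 0.265, 85.4) [0.01, 0.007, 0.947, -0.0] mm 142
(array([0.4556, 0.3479]), 596, np.float64(0.0022)) (array([0.5044, 0.3182]), 148, np.float64(0.0021)) (array([0.502 , 0.3323]), 98, np.float64(0.0022))
```

View pics/w5.png

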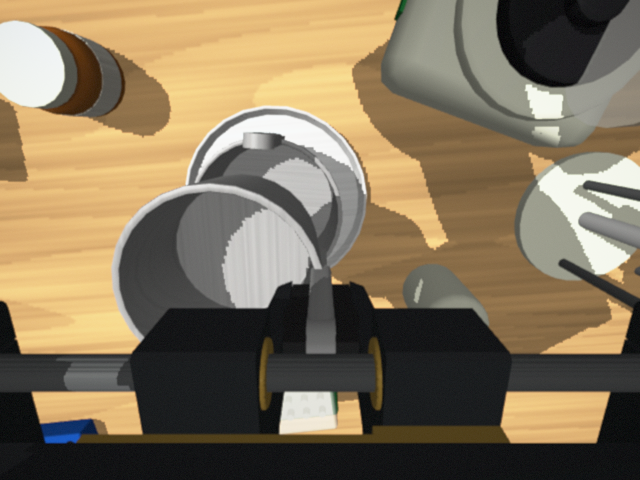

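The medium cup (rim left 117, top 185) hangs over the large cup in the tray, whose handle is at (263,138), well clear of the fingers. Lowering in stages.

Call:
send_rows:
  motion:
    - [0.009,0.007,0.05,0]
    - [0.009,0.007,0.2,0]
    - [0.009,0.007,0.4,0]
    - [0.009,0.007,0.55,0]
    - [0.009,0.007,0.7,0]
    - [0.009,0.007,0.8,0]
    - [0.009,0.007,0.87,0]
    - [0.009,0.007,0.9,0]
    - [0.009,0.007,0.92,0]

```text
t: 15.18
tcp_pos: [0.4784, 0.4013, 0.2699]
ee_rot: [0.041, 0.999, -0.0, -0.0]
ft_force: [-1.0, -0.4, -1.6]
finger_gap: 0.108
finger_force: 40.0
```

Call:
send_rows:
  motion:
    - [0,0,0.01,0]
    - [0,0,0.02,0]
    - [0,0,0.03,0]
    - [0,0,0.04,0]
    - [0,0,0.04,0]

```text
t: 15.6
tcp_pos: [0.478, 0.4017, 0.2644]
ee_rot: [0.04, 0.999, 0.0, 0.0]
ft_force: [0.2, -0.2, -2.2]
finger_gap: 0.113
finger_force: 40.0
```

Call:
send_rows:
  motion:
    - [0,0,0.01,0]
    - [0,0,0.02,0]
    - [0,0,0.028,0]
    - [0,0,0.032,0]
    - [0,0,0.032,0]

```text
t: 16.02
tcp_pos: [0.478, 0.4017, 0.2593]
ee_rot: [0.04, 0.999, -0.0, -0.0]
ft_force: [0.0, 0.1, -2.6]
finger_gap: 0.11
finger_force: 40.0
```

Call:
send_rows:
  motion:
    - [0,0,0.004,0]
    - [0,0,0.006,0]
    - [0,0,0.006,0]
    - [0,0,0.006,0]

```text
t: 16.35
tcp_pos: [0.478, 0.4017, 0.2587]
ee_rot: [0.04, 0.999, 0.0, 0.0]
ft_force: [-0.7, 0.6, -0.6]
finger_gap: 0.106
finger_force: 40.0
```

Call:
send_rows:
  motion:
    - [0,0,0.003,0]
    - [0,0,0.005,0]
    - [0,0,0.005,0]

```text
t: 16.6
tcp_pos: [0.478, 0.4018, 0.2587]
ee_rot: [0.04, 0.999, 0.0, 0.0]
ft_force: [-3.3, 0.4, 3.7]
finger_gap: 0.116
finger_force: 40.0
```

Call:
send_rows:
  motion:
    - [0,0,-0.003,0]
    - [0,0,-0.003,0]
    - [0,0,-0.003,0]
    - [0,0,-0.003,0]
    - [0,0,-0.003,0]
  claw: 120

```text
t: 17.02
tcp_pos: [0.4781, 0.4017, 0.2582]
ee_rot: [0.04, 0.999, -0.0, -0.0]
ft_force: [0.4, 0.3, 0.3]
finger_gap: 0.466
finger_force: 0.0
```

Call:
send_rows:
  motion:
    - [0,0,-0.1,0]
    - [0,0,-0.3,0]
    - [0,0,-0.55,0]
    - [0,0,-0.8,0]
    - [0,0,-1,0]
    - [0,0,-1,0]
    - [0,0,-1,0]

```text
t: 17.6
tcp_pos: [0.4778, 0.4016, 0.4098]
ee_rot: [0.04, 0.999, 0.001, 0.001]
ft_force: [0.9, 0.2, -0.0]
finger_gap: 0.524
finger_force: 0.0
```

```bash
python3 - <<'E'
from plan import *
from wr import *
a=monitor.get_obs()['tcp_pos']; b=np.array([.517,-.392,.40])
plan([(*map(float,(a+(b-a)*k/6).round(4)),85.4 if k<6 else 112) for k in range(1,7)])
f=grab('wrist','w6'); print(wrim(f,(.4735,.353),.077,.052),wrim(f,(.4735,.353),.074,.068))
E
```

```text
t 17.60 p [0.4778 0.4016 0.4098] az 85.36 tilt [0.0029 0.0016] F [ 0.9  0.2 -0. ] gap 0.524 gf 0.0
  -> (0.4844, 0.2694, 0.4081, 85.4) [-0.115, -0.875, 0.011, -0.001] mm 132
  -> (0.4909, 0.1371, 0.4065, 85.4) [-0.114, -0.876, 0.011, 0.0] mm 132
  -> (0.4974, 0.0048, 0.4049, 85.4) [-0.114, -0.876, 0.011, 0.0] mm 132
  -> (0.5039, -0.1275, 0.4033, 85.4) [-0.114, -0.876, 0.011, 0.0] mm 132
  -> (0.5105, -0.2597, 0.4016, 85.4) [-0.115, -0.875, 0.011, 0.0] mm 132
  -> (0.517, -0.392, 0.4, 112) [-0.114, -0.876, 0.011, -0.443] mm 132
(array([0.489 , 0.3449]), 106, np.float64(0.0022)) (array([0.4748, 0.3539]), 166, np.float64(0.0016))
```

View pics/w6.png

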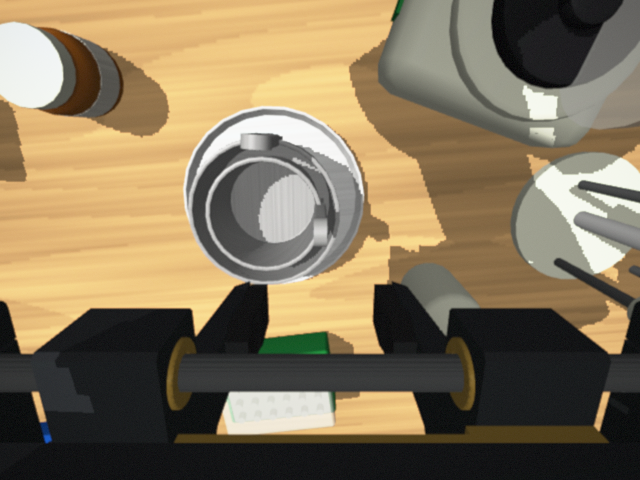

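Nest so far looks right: medium rim centre about (265,213) inside the large cup, handles at (260,140) and (322,228). Going to the small dipper.

Call:
send_rows:
  motion:
    - [-0.04,-0.28,0.01,0]
    - [-0.08,-0.56,0.01,0]
    - [-0.115,-0.876,0.01,0]
    - [-0.115,-0.876,0.01,0]

```text
t: 17.98
tcp_pos: [0.4848, 0.2652, 0.4051]
ee_rot: [0.042, 0.999, -0.001, -0.002]
ft_force: [0.8, -0.1, 0.0]
finger_gap: 0.53
finger_force: 0.0
```

Call:
send_rows:
  motion:
    - [-0.04,-0.28,0.01,0]
    - [-0.08,-0.56,0.01,0]
    - [-0.115,-0.876,0.01,0]
    - [-0.115,-0.876,0.01,0]

```text
t: 18.32
tcp_pos: [0.4914, 0.1328, 0.4038]
ee_rot: [0.042, 0.999, -0.001, -0.002]
ft_force: [0.4, -0.5, 0.7]
finger_gap: 0.528
finger_force: 0.0
```

Call:
send_rows:
  motion:
    - [-0.04,-0.28,0.01,0]
    - [-0.08,-0.56,0.01,0]
    - [-0.115,-0.876,0.01,0]
    - [-0.115,-0.876,0.01,0]

```text
t: 18.65
tcp_pos: [0.4981, 0.0004, 0.4024]
ee_rot: [0.042, 0.999, -0.0, -0.001]
ft_force: [0.8, -0.1, 0.3]
finger_gap: 0.53
finger_force: 0.0
```

Call:
send_rows:
  motion:
    - [-0.04,-0.28,0.01,0]
    - [-0.08,-0.56,0.01,0]
    - [-0.115,-0.876,0.01,0]
    - [-0.115,-0.876,0.01,0]

```text
t: 18.98
tcp_pos: [0.5047, -0.132, 0.4008]
ee_rot: [0.042, 0.999, -0.0, -0.001]
ft_force: [0.2, -0.7, 0.2]
finger_gap: 0.532
finger_force: 0.0
```

Call:
send_rows:
  motion:
    - [-0.04,-0.28,0.01,0]
    - [-0.08,-0.56,0.01,0]
    - [-0.115,-0.876,0.01,0]
    - [-0.115,-0.876,0.01,0]

```text
t: 19.32
tcp_pos: [0.5111, -0.2643, 0.3989]
ee_rot: [0.042, 0.999, 0.0, -0.001]
ft_force: [-0.6, -0.1, -0.3]
finger_gap: 0.534
finger_force: 0.0
```

Call:
send_rows:
  motion:
    - [-0.04,-0.28,0.01,-0.44]
    - [-0.08,-0.56,0.01,-0.44]
    - [-0.115,-0.876,0.01,-0.44]
    - [-0.115,-0.876,0.01,-0.44]
    - [-0.115,-0.876,0.01,-0.44]
    - [-0.115,-0.876,0.01,-0.44]

```text
t: 19.82
tcp_pos: [0.518, -0.3915, 0.3982]
ee_rot: [-0.188, 0.982, 0.001, -0.0]
ft_force: [-0.7, -0.4, 0.3]
finger_gap: 0.528
finger_force: 0.0
```

```bash
python3 - <<'E'
from plan import *
from wr import *
plan([(.517,-.394,.247,112)])
print('q',monitor.get_obs()['joint_pos'].round(2))
f=grab('wrist','w7'); x=wrim(f,(.505,-.361),.066,.036); print(x)
m=mask(f); m=(cv2.cvtColor(f['pixels'],cv2.COLOR_RGB2HSV)[:,:,1]<60).astype(np.uint8)
p=proj(f,(.517,-.392,.120)); print('pred handle',p,'rim c',proj(f,(*x[0],.066))); u,v=map(int,p)
for r in range(v-45,v+30,3): print(r,''.join('#' if k else '.' for k in m[r,u-90:u+30:2]))
print(u-90)
E
```

```text
t 19.82 p [ 0.518  -0.3915  0.3982] az 111.62 tilt [-0.0013  0.0022] F [-0.7 -0.4  0.3] gap 0.528 gf 0.0
  -> (0.517, -0.394, 0.247, 112) [0.013, -0.013, 1.008, -0.006] mm 151
q [-0.83  0.56  1.    0.    1.58 -2.78]
(array([ 0.504 , -0.3613]), 116, np.float64(0.0008))
pred handle [318.25337298 231.09365765] rim c [356.20132279 213.63705595]
186 .................................................###########
189 ................................................############
192 ................................................############
195 ...............................................#############
198 ..............................................##############
201 ............................................################
204 ............................................################
207 ...........................................#################
210 ...........................................#################
213 ...........................................#################
216 ...........................................#################
219 ......................................
[... 171 characters left out ...]
............................##################
231 ..........................................##################
234 ..........................................##################
237 ..........................................##################
240 ..........................................#######.##########
243 ...........................................######...########
246 ......................................................######
249 .........................................................###
252 ............................................................
255 ............................................................
258 ............................................................
228
```

Call:
send_rows:
  motion:
    - [0,0,0.15,0]
    - [0,0,0.4,0]
    - [0,0,0.6,0]
    - [0,0,0.78,0]
    - [0,0,0.9,0]
    - [0,0,0.97,0]
    - [0,0,1,0]
    - [0,0,1,0]

```text
t: 20.53
tcp_pos: [0.5178, -0.3915, 0.2493]
ee_rot: [-0.189, 0.982, 0.0, -0.0]
ft_force: [-0.0, -0.9, -0.1]
finger_gap: 0.529
finger_force: 0.0
```

Call:
send_rows:
  motion:
    - [0,0,0,0]
    - [0,0,0,0]
    - [0,0,0,0]
    - [0,0,0,0]
    - [0,0,0,0]
    - [0,0,0,0]
    - [0,0,0,0]
    - [0,0,0,0]
  claw: 255

```text
t: 21.2
tcp_pos: [0.5174, -0.3925, 0.2496]
ee_rot: [-0.189, 0.982, -0.0, 0.0]
ft_force: [-0.3, -0.4, 2.2]
finger_gap: 0.11
finger_force: 39.9
```

```bash
python3 - <<'E'
from plan import *
print('q',monitor.get_obs()['joint_pos'].round(3))
plan([])
E
```

```text
q [-0.831  0.687  1.216  0.     1.238 -2.781]
t 21.20 p [ 0.5174 -0.3925  0.2496] az 111.75 tilt [ 0.0004 -0.0003] F [-0.3 -0.4  2.2] gap 0.110 gf 39.9
```

Call:
send_rows:
  motion:
    - [0,0,-0.05,0]
    - [0,0,-0.15,0]
    - [0,0,-0.35,0]
    - [0,0,-0.6,0]
    - [0,0,-0.8,0]
    - [0,0,-0.95,0]
    - [0,0,-1,0]
    - [0,0,-1,0]

```text
t: 21.87
tcp_pos: [0.5173, -0.3923, 0.4012]
ee_rot: [-0.189, 0.982, -0.002, 0.001]
ft_force: [1.0, 0.1, -2.1]
finger_gap: 0.11
finger_force: 39.9
```

```bash
python3 - <<'E'
from plan import *
a=monitor.get_obs()['tcp_pos']; b=np.array([.486,.322,.415])
plan([(*map(float,(a+(b-a)*k/5).round(4)),111.8) for k in range(1,6)])
E
```

```text
t 21.87 p [ 0.5173 -0.3923  0.4012] az 111.76 tilt [ 0.0024 -0.0026] F [ 1.   0.1 -2.1] gap 0.110 gf 39.9
  -> (0.5111, -0.2494, 0.404, 111.8) [-0.315, 0.9, -0.019, -0.001] mm 143
  -> (0.5048, -0.1066, 0.4067, 111.8) [-0.315, 0.9, -0.018, 0.0] mm 143
  -> (0.4985, 0.0363, 0.4095, 111.8) [-0.315, 0.9, -0.019, 0.0] mm 143
  -> (0.4923, 0.1791, 0.4122, 111.8) [-0.315, 0.899, -0.018, 0.0] mm 143
  -> (0.486, 0.322, 0.415, 111.8) [-0.315, 0.9, -0.019, 0.0] mm 143
```

Call:
send_rows:
  motion:
    - [-0.04,0.1,-0.02,0]
    - [-0.1,0.28,-0.03,0]
    - [-0.18,0.5,-0.03,0]
    - [-0.25,0.7,-0.03,0]
    - [-0.315,0.9,-0.03,0]

```text
t: 22.28
tcp_pos: [0.5109, -0.2481, 0.4015]
ee_rot: [-0.189, 0.982, 0.002, -0.001]
ft_force: [0.8, -0.7, -1.5]
finger_gap: 0.105
finger_force: 39.9
```

Call:
send_rows:
  motion:
    - [-0.08,0.225,-0.02,0]
    - [-0.16,0.45,-0.02,0]
    - [-0.235,0.675,-0.02,0]
    - [-0.315,0.9,-0.02,0]

```text
t: 22.62
tcp_pos: [0.5045, -0.1051, 0.4049]
ee_rot: [-0.189, 0.982, 0.001, -0.001]
ft_force: [0.4, -0.0, -0.8]
finger_gap: 0.107
finger_force: 39.9
```

Call:
send_rows:
  motion:
    - [-0.08,0.225,-0.02,0]
    - [-0.16,0.45,-0.02,0]
    - [-0.235,0.675,-0.02,0]
    - [-0.315,0.9,-0.02,0]

```text
t: 22.95
tcp_pos: [0.4983, 0.0379, 0.408]
ee_rot: [-0.189, 0.982, 0.001, -0.002]
ft_force: [0.6, -0.3, -1.1]
finger_gap: 0.112
finger_force: 39.9
```

Call:
send_rows:
  motion:
    - [-0.08,0.225,-0.02,0]
    - [-0.16,0.45,-0.02,0]
    - [-0.235,0.675,-0.02,0]
    - [-0.315,0.9,-0.02,0]

```text
t: 23.28
tcp_pos: [0.4922, 0.1808, 0.4109]
ee_rot: [-0.189, 0.982, 0.0, -0.002]
ft_force: [0.2, -0.3, -1.1]
finger_gap: 0.107
finger_force: 39.9
```

Call:
send_rows:
  motion:
    - [-0.08,0.22,-0.01,0]
    - [-0.15,0.42,-0.01,0]
    - [-0.21,0.6,-0.01,0]
    - [-0.26,0.74,-0.01,0]
    - [-0.295,0.84,-0.01,0]
    - [-0.315,0.9,-0.01,0]
    - [-0.315,0.9,-0.01,0]
    - [-0.315,0.9,-0.01,0]

```text
t: 23.95
tcp_pos: [0.4867, 0.3217, 0.4132]
ee_rot: [-0.189, 0.982, -0.0, -0.001]
ft_force: [0.3, -0.4, -1.3]
finger_gap: 0.108
finger_force: 39.9
```

```bash
python3 - <<'E'
from plan import *
plan([(.486,.322,.28,111.8)])
# medium centre from rim extremes noted in w6 (taken at another pose): top camera check of nest instead
f=grab('wrist'); print(proj(f,(.473,.3533,.077)).round(0),proj(f,(.473,.3533,.074)).round(0))
E
```

```text
t 23.95 p [0.4867 0.3217 0.4132] az 111.78 tilt [-0.0019 -0.0011] F [ 0.3 -0.4 -1.3] gap 0.108 gf 39.9
  -> (0.486, 0.322, 0.28, 111.8) [0.003, 0.003, 0.888, -0.0] mm 133
[358. 214.] [358. 214.]
```

Call:
send_rows:
  motion:
    - [0.003,0.003,0.05,0]
    - [0.003,0.003,0.2,0]
    - [0.003,0.003,0.36,0]
    - [0.003,0.003,0.5,0]
    - [0.003,0.003,0.62,0]
    - [0.003,0.003,0.73,0]
    - [0.003,0.003,0.82,0]
    - [0.003,0.003,0.87,0]
    - [0.003,0.003,0.888,0]
    - [0.003,0.003,0.888,0]

```text
t: 24.83
tcp_pos: [0.4861, 0.3218, 0.2808]
ee_rot: [-0.188, 0.982, -0.0, -0.0]
ft_force: [-0.5, -0.6, -0.4]
finger_gap: 0.107
finger_force: 39.9
```

Call:
send_rows:
  motion:
    - [0,0,0.015,0]
    - [0,0,0.03,0]
    - [0,0,0.045,0]
    - [0,0,0.06,0]
    - [0,0,0.07,0]
    - [0,0,0.075,0]
    - [0,0,0.075,0]

```text
t: 25.42
tcp_pos: [0.486, 0.3223, 0.2698]
ee_rot: [-0.189, 0.982, -0.0, -0.0]
ft_force: [0.5, 0.0, -0.6]
finger_gap: 0.107
finger_force: 39.9
```

Call:
send_rows:
  motion:
    - [0,0,0.01,0]
    - [0,0,0.02,0]
    - [0,0,0.028,0]
    - [0,0,0.034,0]
    - [0,0,0.034,0]
    - [0,0,0.034,0]

```text
t: 25.92
tcp_pos: [0.486, 0.3222, 0.2647]
ee_rot: [-0.189, 0.982, -0.0, -0.0]
ft_force: [-0.2, 0.1, -2.5]
finger_gap: 0.107
finger_force: 39.9
```

Call:
send_rows:
  motion:
    - [0,0,0.003,0]
    - [0,0,0.006,0]
    - [0,0,0.006,0]
    - [0,0,0.006,0]

```text
t: 26.25
tcp_pos: [0.486, 0.3223, 0.2639]
ee_rot: [-0.189, 0.982, 0.0, 0.0]
ft_force: [1.0, 0.3, -1.0]
finger_gap: 0.107
finger_force: 39.9
```

Call:
send_rows:
  motion:
    - [0,0,0.003,0]
    - [0,0,0.006,0]
    - [0,0,0.006,0]

```text
t: 26.5
tcp_pos: [0.486, 0.3222, 0.2636]
ee_rot: [-0.189, 0.982, -0.0, 0.0]
ft_force: [-2.1, -2.1, 4.1]
finger_gap: 0.106
finger_force: 39.9
```

Call:
send_rows:
  motion:
    - [0,0,-0.003,0]
    - [0,0,-0.003,0]
    - [0,0,-0.003,0]
    - [0,0,-0.003,0]
    - [0,0,-0.003,0]
  claw: 140

```text
t: 26.92
tcp_pos: [0.486, 0.3223, 0.2634]
ee_rot: [-0.189, 0.982, -0.0, -0.0]
ft_force: [-0.4, -0.7, -0.3]
finger_gap: 0.448
finger_force: 0.0
```

Call:
send_rows:
  motion:
    - [0,0,-0.05,0]
    - [0,0,-0.2,0]
    - [0,0,-0.45,0]
    - [0,0,-0.7,0]
    - [0,0,-0.9,0]
    - [0,0,-1,0]
    - [0,0,-1,0]

```text
t: 27.5
tcp_pos: [0.4857, 0.3222, 0.4179]
ee_rot: [-0.189, 0.982, 0.001, 0.004]
ft_force: [-0.5, 0.9, 0.7]
finger_gap: 0.45
finger_force: 0.0
```

```bash
python3 - <<'E'
from plan import *
plan([])
f=grab('wrist','w8')
# local circle check: bright rim rings via Hough around the nest
g=cv2.cvtColor(f['pixels'],cv2.COLOR_RGB2GRAY)
for n,z,r in(('tray',.014,.095),('large',.074,.068),('medium',.077,.052),('small',.080,.036)):
    best=None
    e=cv2.GaussianBlur(g,(0,0),1).astype(float); gm=np.hypot(cv2.Sobel(e,6,1,0),cv2.Sobel(e,6,0,1))
    a=np.radians(np.arange(0,360,3)); 
    for dx in np.arange(-.012,.0121,.001):
        for dy in np.arange(-.012,.0121,.001):
            P=np.c_[.473+dx+r*np.cos(a),.353+dy+r*np.sin(a),0*a+z]
            uv=cv2.projectPoints(P,cv2.Rodrigues(f['R'])[0],f['t'],f['K'],None)[0][:,0]
            ui=uv.round().astype(int); ok=(ui[:,0]>=0)&(ui[:,0]<640)&(ui[:,1]>=0)&(ui[:,1]<285)
            s=np.minimum(gm[ui[ok,1],ui[ok,0]],150).mean()
            if best is None or s>best[0]: best=(s,.473+dx,.353+dy)
    print(n,np.round(best,4))
E
```

```text
t 27.50 p [0.4857 0.3222 0.4179] az 111.77 tilt [0.0072 0.0029] F [-0.5  0.9  0.7] gap 0.450 gf 0.0
tray [83.0187  0.481   0.359 ]
large [100.3524   0.462    0.341 ]
medium [139.2943   0.475    0.352 ]
small [123.6906   0.474    0.355 ]
```

```bash
python3 -c "
from cell import workorder; print(workorder.finish_job())"
```

```text
the job is handed in; nothing more can be done
None
```

The three dippers are nested in the tray in the order asked, each lowered until the wrist force showed it seated at its expected height, and the job was handed in at about 27.5 s; the last camera check put the medium and small cups concentric within 3 mm, but gave no usable fit for the large one, whose position rests on earlier views.

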